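# Build the burn-in stack of radio equipment

### The job

Build the burn-in stack on the blue stand, setting each unit down gently: first the grey power supply, on it the black radio without a tag, on that the green filter, and the orange control head on top. Centre each unit on the one below with its length along the one below (either end may point forward), lying flat. Leave the red-tagged radio where it is, and let go of everything at the end.

Things in the scene. Friction and masses are not known exactly. Their poses are not given: they have to be found in the camera images.
- blue_stand: Flat blue painted plate fixed to the table, 150 x 90 mm and 12 mm thick, where the stack is to be built. Origin: centre of its underside, on the table (its upper face is 12 mm higher); x along the 150 mm side, y along the 90 mm side.
- yellow_stand: Flat yellow painted plate, same size as the blue one and fixed to the table likewise (150 x 90 x 12 mm); not used in this job. Origin: centre of its underside.
- power_supply: Light grey power supply with rows of small black vent holes on top, and red and black terminals on one end. Rigid loose box, flat top, straight sides, lying flat on the table, 140 long x 60 wide x 46 high mm, about 0.8 kg. Origin: centre of the underside; x along its length, y across its width, z up. Knob or jacks stick out 8 mm at its -x end.
- radio: Black radio with dark lengthwise cooling fins over its whole top and NO tag. Rigid loose box, flat top, straight sides, lying flat on the table, 130 long x 58 wide x 42 high mm, about 0.7 kg. Origin: centre of the underside; x along its length, y across its width, z up. Knob or jacks stick out 8 mm at its -x end.
- filter: Green painted metal filter box with eight round brass tuning screws on top and two brass jacks on one end. Rigid loose box, flat top, straight sides, lying flat on the table, 120 long x 54 wide x 38 high mm, about 0.5 kg. Origin: centre of the underside; x along its length, y across its width, z up. Knob or jacks stick out 8 mm at its -x end.
- control_head: Orange plastic control head with a green display and three black keys on top and a black knob on one end. Rigid loose box, flat top, straight sides, lying flat on the table, 100 long x 50 wide x 40 high mm, about 0.3 kg. Origin: centre of the underside; x along its length, y across its width, z up. Knob or jacks stick out 8 mm at its -x end.
- tagged_radio: Faulty black radio with cooling fins, the same size as the other radio (130 x 58 x 42 mm) but with a large red tag on top; it stays where it lies. Origin: centre of the underside; x along its length.

How it is judged:
By the outcome, as a careful person would: the job done as asked, in the order asked, and still so for the second after the job is handed in, with the robot touching nothing.
It also fails if it takes over 120 s, if anything falls off the work surface, if the arm or the gripper's body presses on something with over 40 N, if the wrist force passes 120 N, or if a joint passes its speed limit or range.

### The arm

A 6-joint arm with a two-finger parallel gripper is mounted at the origin on the work surface. World frame = base frame: x ahead of the robot, y to its left, z up, the work surface at z = 0. Lengths are in m, angles in rad, forces in N, time in s.
With the tool pointing down it reaches from about 0.375 to 0.975 m from the base axis. Payload 3.8 kg.
Tool frame: the origin (TCP) lies on the mounting face of the last link; the fingertips stand 173 mm ahead of it and the grasp point (between the pads) lies 155 mm ahead of it (bot.hold_point_z is the distance from the TCP to the grasp point, in m); z points along the fingers, y is the line along which they close (so a half turn about z gives the same grasp; the last joint's range is limited). The gripper opens to 85 mm and grips with 20 to 120 N. Pads are 22 mm wide; open, the fingers measure 114 mm over their backs; the gripper's body (76 mm by 85 mm) begins 54 mm behind the grasp point. The pads swing forward as they close: fully open they stand 13 mm farther back than shut.
Start: joints at [-1.157, 0.264, 1.604, -0, 1.274, -0.037], TCP at [0.294, -0.608, 0.405] pointing down, gripper open.
Joint ranges: [-2.63, 2.63], [-0.94, 2.18], [0.31, 2.57], [-1.31, 4.45], [0, 2.66], [-2.55, 2.55]. Speed limits (rad/s): [2.57, 2.57, 3.14, 3.14, 3.14, 3.14].

### API

Orientations are given as a rotation vector (axis times angle).
In Python, from workcell import bot, optics gives the robot as it stands.
- The arm moves only by the shell command python3 -m jog 'ROWS' [OPENING] [FORCE]. ROWS is JSON, a list of rows, each an object of numbers: "dx", "dy", "dz": the shift along the tool's x, y, z in mm; "ax", "ay", "az": the turn, a rotation vector about the tool's x, y, z in degrees. A call has 1 to 20 rows; each row shifts and turns the commanded pose from where the row before left it, along the tool's axes as they then stand; what a row does not reach is not made up. A row lasts 1/12 s, in which the tool goes at most 41.7 mm and 7.16 degrees, less where a joint would pass 70% of its speed; a pose out of reach is approached as far as the arm can. A call with a gripper value outside its range is refused whole. OPENING is the opening, from 0 (shut) to 1 (fully open), set as the call begins (- or left out, the last holds). The fingers move at their own pace and stop on an object; FORCE is the grip in N (left out, the last holds). Time passes only in rows, so rows that do not move let the fingers close. It gives the time, the measured TCP pose, the force, the opening and the grip force at its end, in the units of the state.
- bot.read_state(): the state, without advancing time (a new reading comes with each control period).
- optics.read_camera(name): name is "side" or "top"; returns a dict with "img" (400x640x3 uint8, red, green, blue), "vertical_fov" (degrees; the focal length in pixels is half the picture's height over the tangent of half this angle, whatever the lens; pixels are square), "cx", "cy" (the principal point, pixels), "R" (3x3) and "t" (3): a world point X has camera coordinates R X + t. Camera axes: x right, y down, z forward; pixel columns grow to the right and rows downward; lengths in m; the calibration is good to about 2 mm. A picture is of the moment at which its call begins. There is no depth.
- bot.finish_job(): hands the job in; it is judged then, once.
The state is a dict: "time": time; "q": joint angles; "joint_vel": joint speeds; "joint_torque": joint torques, N m; "tool_pos": TCP position; "tcp_rot": TCP orientation; "wrist_force": force on the tool from outside, world axes, zero at the start; "torque": the same for the moment, N m; "width": opening from 0.0 (shut) to 1.0 (fully open); "grip_force": force on a finger pad.
Only numpy, scipy, OpenCV 4.12 (cv2) and the standard library are available. Lean on these libraries where they do the work, as an engineer would, in place of code of your own. Each camera call takes 0.05 s, during which the arm holds its last target. There are 200 camera calls.

## Working session

There is one attempt and no reset: what is moved stays moved. The work goes in short steps, Python scripts to look and compute and a shell command to move; the robot and the scene stay as the last step left them, time stands still between calls to the robot, and variables do not carry over. Pictures are saved under pics/ and viewed, at most 14 in all, crops included, and the job is handed in when it is done.

```bash
ls; mkdir -p pics
python3 - <<'E'
from workcell import bot, optics
import cv2,numpy as np
for n in("top","side"):
    c=optics.read_camera(n); cv2.imwrite(f"pics/{n}0.png",c["img"][:,:,::-1])
    print(n,c["vertical_fov"],c["cx"],c["cy"],np.round(c["R"],4).tolist(),np.round(c["t"],4), -np.array(c["R"]).T@c["t"], [k for k in c])
s=bot.read_state();print(s, bot.hold_point_z)
E
```

```text
pics
top 49.41120109487835 321.68398131774063 198.88733378543984 [[-0.0248, -0.9996, 0.0106], [-0.994, 0.0235, -0.1067], [0.1065, -0.0132, -0.9942]] [-0.0107  0.5397  0.8736] [ 0.44315857 -0.01184029  0.92626532] ['img', 'vertical_fov', 'cx', 'cy', 'R', 't']
side 54.79363035661018 325.4008249979565 203.47700649388585 [[-0.9363, -0.3507, 0.018], [-0.1905, 0.4642, -0.865], [0.295, -0.8134, -0.5014]] [0.5198 0.1388 0.6868] [0.31050635 0.67648954 0.45503734] ['img', 'vertical_fov', 'cx', 'cy', 'R', 't']
{'time': 0.1, 'q': array([-1.15690699e+00,  2.64703199e-01,  1.60524060e+00,  3.11612695e-05,
        1.27374019e+00, -3.68538918e-02]), 'joint_vel': array([-0.00072959, -0.00265169, -0.00218131,  0.00179516, -0.00118624,
        0.00058936]), 'joint_torque': array([ 2.66418438e-04, -5.16707611e+01, -3.68591201e+01,  3.35521243e-06,
        6.26309033e-03,  1.36447706e-07]), 'tool_pos': array([ 0.29395868, -0.60728215,  0.40346736]), 'tcp_rot': array([-3.06014071e+00, -7.01572966e-01,  5.69298714e-04]), 'wrist_force': array([-0.192151  , -0.21186584,  0.02304552]), 'torque': array([ 0.01081304, -0.00399918,  0.06482024]), 'grip_force': 0.0, 'width': 1.0013245712069865} 0.1547
```

View pics/top0.png

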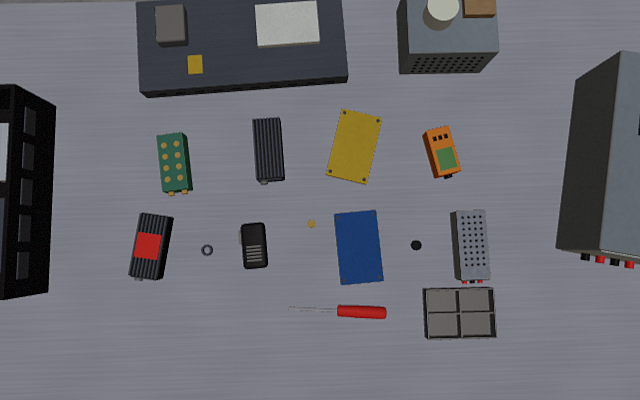

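View pics/side0.png

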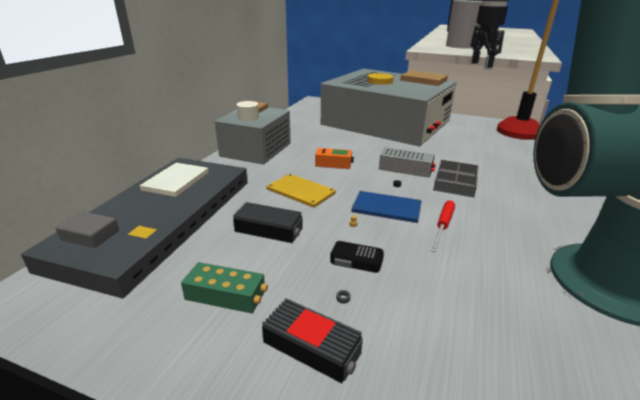

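The top view shows the blue stand at (358,247), the supply at (471,245) with its jacks down, and the untagged radio at (268,150). The filter is at (174,163), the control head at (441,151), and the tagged radio at (150,246). A black handset at (254,245) is clutter. Next I fit box models to the image edges in both cameras.

```bash
cat > fit.py <<'E'
import numpy as np, cv2
from workcell import bot, optics
from scipy.optimize import differential_evolution
from scipy.spatial.transform import Rotation as Ro
S=dict(blue=(150,90,12),supply=(140,60,46),radio=(130,58,42),filter=(120,54,38),head=(100,50,40),tagged=(130,58,42),yellow=(150,90,12))
def cams(names=("top","side")):
    out=[]
    for n in names:
        c=optics.read_camera(n); c["f"]=200/np.tan(np.radians(c["vertical_fov"]/2))
        im=cv2.GaussianBlur(c["img"].astype(np.float32),(0,0),1.0)
        c["gx"]=cv2.Sobel(im,cv2.CV_32F,1,0); c["gy"]=cv2.Sobel(im,cv2.CV_32F,0,1); out.append(c)
    return out
def proj(c,X):
    p=X@np.array(c["R"]).T+c["t"]; return p[:,:2]/p[:,2:]*c["f"]+[c["cx"],c["cy"]]
def unproj(c,uv,z):
    d=np.array(c["R"]).T@np.r_[(np.array(uv)-[c["cx"],c["cy"]])/c["f"],1]; o=-np.array(c["R"]).T@c["t"]
    return o+d*(z-o[2])/d[2]
def box(s,x,y,a,z0=0):
    l,w,h=np.array(s)/1000
    P=np.array([[i*l/2,j*w/2] for i,j in((1,1),(-1,1),(-1,-1),(1,-1))])@np.array([[np.cos(a),np.sin(a)],[-np.sin(a),np.cos(a)]])+[x,y]
    return np.vstack([np.c_[P,np.full(4,z0)],np.c_[P,np.full(4,z0+h)]])
def score(c,s,p,z0):
    q=proj(c,box(s,*p,z0)); tot=0
    for poly,w in((cv2.convexHull(q.astype(np.float32))[:,0],1.),(q[4:],1.)):
        A=poly;B=np.roll(poly,-1,0)
        t=np.linspace(.06,.94,40)[:,None,None]; pts=(A+(B-A)*t).astype(np.float32)
        d=B-A; L=np.linalg.norm(d,axis=1); n=np.c_[-d[:,1],d[:,0]]/L[:,None]
        mx,my=pts[...,0].copy(),pts[...,1].copy()
        g=sum(np.abs(cv2.remap(c["gx"][...,k],mx,my,1)*n[:,0].astype(np.float32)+cv2.remap(c["gy"][...,k],mx,my,1)*n[:,1].astype(np.float32)) for k in range(3))
        tot+=w*(np.sqrt(g).mean(0)*L).sum()/L.sum()
    return tot
def fit(cs,name,x0,z0=0,r=.02,ra=.2,off=False):
    s=S[name]; b=[(x0[0]-r,x0[0]+r),(x0[1]-r,x0[1]+r),(x0[2]-ra,x0[2]+ra)]
    R=differential_evolution(lambda p:-sum(score(c,s,p,z0) for c in cs),b,seed=1,tol=1e-6,popsize=20)
    return R.x,-R.fun
def draw(c,items,fn,crop=None,k=2):
    im=cv2.resize(c["img"][:,:,::-1],None,fx=k,fy=k,interpolation=cv2.INTER_CUBIC)
    for s,p,z0 in items:
        q=(proj(c,box(s,*p,z0))+.5)*k
        for poly in(cv2.convexHull(q.astype(np.float32))[:,0],q[4:]): cv2.polylines(im,[np.round(poly*8).astype(int)],True,(255,0,255),1,cv2.LINE_AA,3)
    if crop: x0,y0,x1,y1=[int(v*k) for v in crop]; im=im[y0:y1,x0:x1]
    cv2.imwrite(fn,im)
E
python3 - <<'E'
from fit import *
import json
cs=cams(); T=cs[0]
# two axis points on top face (px): -x end, +x end
ends=dict(blue=((362,284),(355,211)),supply=((475,279),(469,210)),radio=((270,181),(267,119)),filter=((179,191),(171,134)),head=((447,177),(436,127)),tagged=((145,277),(155,214)),yellow=((347,180),(361,113)))
P={}
for n,(a,b) in ends.items():
    h=S[n][2]/1000; A=unproj(T,a,h);B=unproj(T,b,h); m=(A+B)/2; d=B-A
    x0=[m[0],m[1],np.arctan2(d[1],d[0])]
    rs=[fit(c_,n,x0)[0] for c_ in(cs,cs[:1],cs[1:])]
    P[n]=list(rs[0])
    print(n,"len",round(np.hypot(*d[:2])*1000),*[np.round([r[0]*1000,r[1]*1000,np.degrees(r[2])],1) for r in [x0]+rs])
json.dump(P,open("P.json","w"))
it=[(S[n],P[n],0) for n in P]
draw(T,it,"pics/top1.png",(120,90,510,350)); draw(cs[1],it,"pics/side1.png",(180,130,480,380))
E
```

```text
Still running in the background as job /tmp/bash_jobs.1000/9ed9ed882a3c (pid 480). You'll get a notice when it ends.
```

```bash
timeout 300 python3 - <<'E'
from fit import *
import json
cs=cams(); T=cs[0]
ends=dict(blue=((362,284),(355,211)),supply=((475,279),(469,210)),radio=((270,181),(267,119)),filter=((179,191),(171,134)),head=((447,177),(436,127)),tagged=((145,277),(155,214)))
P={}
for n,(a,b) in ends.items():
    h=S[n][2]/1000; A=unproj(T,a,h);B=unproj(T,b,h); m=(A+B)/2; d=B-A
    x0=[m[0],m[1],np.arctan2(d[1],d[0])]
    rs=[fit(c_,n,x0,r=.012,ra=.12)[0] for c_ in(cs,cs[:1],cs[1:])]
    P[n]=list(rs[0])
    print(n,"len",round(np.hypot(*d[:2])*1000),*[np.round([r[0]*1000,r[1]*1000,np.degrees(r[2])],1) for r in [x0]+rs],flush=True)
json.dump(P,open("P.json","w"))
it=[(S[n],P[n],0) for n in P]
draw(T,it,"pics/top1.png",(120,90,510,350)); draw(cs[1],it,"pics/side1.png",(180,130,480,380))
E
```

```text
blue len 152 [437.6 -98.4   3.6] [439.  -97.6   4. ] [438.6 -97.8   4.2] [440.  -96.6   4. ]
supply len 139 [ 438.1 -325.     1.5] [ 437.8 -327.2    0.9] [ 425.6 -327.8    1.1] [ 436.1 -322.6    0.6]
radio len 131 [642.6  83.9   2. ] [646.9  85.4   3.3] [645.4  84.9   3.4] [649.3  87.8   2.9]
filter len 121 [621.4 277.6   8.4] [624.8 284.8   6.7] [624.  284.4   6.7] [625.3 285.1   6.6]
head len 108 [ 630.6 -275.2    9.2] [ 634.6 -279.3   12.9] [ 634.5 -279.4   12.7] [ 634.3 -274.7   13. ]
tagged len 127 [452.1 324.4  -8.1] [451.4 330.3  -9.6] [451.7 329.7  -9.6] [451.3 330.9  -9.5]
```

View pics/top1.png

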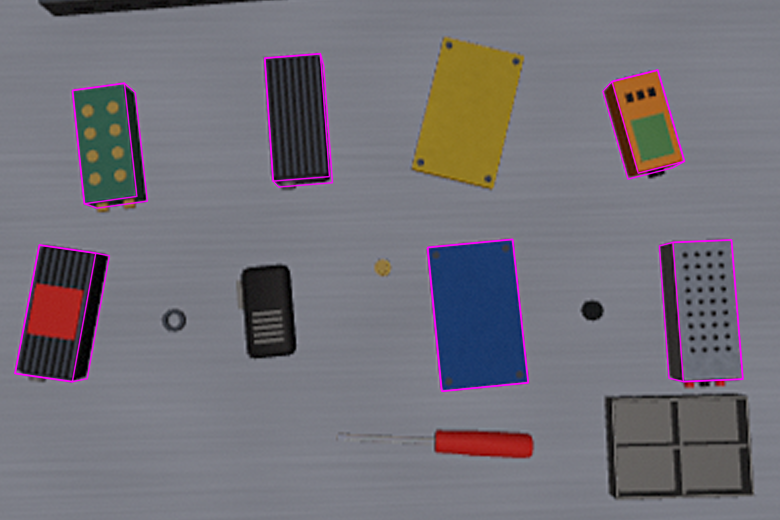

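View pics/side1.png

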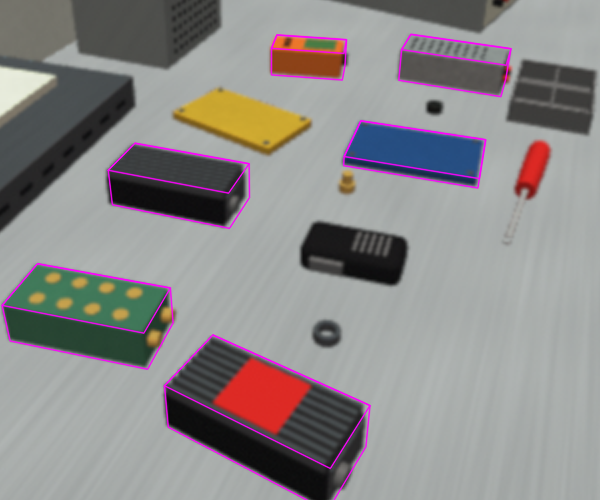

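The fits sit tightly on the edges in both cameras. Next I add a helper that works out the shifts, then move above the supply.

```bash
cat > plan.py <<'E'
import sys, json, numpy as np
from scipy.spatial.transform import Rotation as Ro
from workcell import bot
# usage: plan.py name|x,y,yawdeg(mm) zgrasp_mm -> shift in tool axes, turn, rows needed
def plan(x,y,yaw,zg):
    s=bot.read_state(); R=Ro.from_rotvec(s["tcp_rot"]).as_matrix()
    d=np.array([x,y,zg+1000*bot.hold_point_z])-s["tool_pos"]*1000
    t=R.T@d; cur=np.degrees(np.arctan2(R[1,0],R[0,0])); az=-((yaw-cur+90)%180-90)
    print("shift",np.round(t,1),"rows>=",round(np.linalg.norm(t)/40,1),"az",round(az,2),"rows>=",round(abs(az)/7,1),"tilt deg",np.round(np.degrees(np.arccos(-R[2,2])),2),"t",round(s["time"],2),"q6",round(s["q"][5],2),"w",round(s["width"],3),"F",np.round(s["wrist_force"],1),"grip",round(s["grip_force"],1))
if __name__=="__main__":
    a=sys.argv[1]
    if a[0].isalpha(): p=json.load(open("P.json"))[a]; v=[p[0]*1000,p[1]*1000,np.degrees(p[2])]
    else: v=[float(k) for k in a.split(",")]
    print(np.round(v,1)); plan(*v,float(sys.argv[2]))
E
python3 plan.py supply 120
```

```text
[ 437.8 -327.2    0.9]
shift [ 251.5 -189.7  129.8] rows>= 8.5 az 24.88 rows>= 3.6 tilt deg 0.02 t 0.4 q6 -0.04 w 1.0 F [ 0.5 -0.  -0.5] grip 0.0
```

```bash
python3 -m jog '[{"dx":25,"dy":-19,"dz":13},{"dx":25,"dy":-19,"dz":13},{"dx":25,"dy":-19,"dz":13},{"dx":25,"dy":-19,"dz":13},{"dx":25,"dy":-19,"dz":13},{"dx":25,"dy":-19,"dz":13},{"dx":25,"dy":-19,"dz":13},{"dx":25,"dy":-19,"dz":13},{"dx":25,"dy":-19,"dz":13},{"dx":25,"dy":-19,"dz":13},{"az":6.2},{"az":6.2},{"az":6.2},{"az":6.2},{},{}]' 1 60; python3 plan.py supply 27
```

```text
[ 437.8 -327.2    0.9]
shift [ 251.5 -189.7  222.8] rows>= 9.6 az 24.88 rows>= 3.6 tilt deg 0.02 t 0.4 q6 -0.04 w 1.0 F [ 0.5 -0.  -0.5] grip 0.0invalid input
```

```bash
python3 -m jog '[{"dx":25,"dy":-19,"dz":13},{"dx":25,"dy":-19,"dz":13},{"dx":25,"dy":-19,"dz":13},{"dx":25,"dy":-19,"dz":13},{"dx":25,"dy":-19,"dz":13},{"dx":25,"dy":-19,"dz":13},{"dx":25,"dy":-19,"dz":13},{"dx":25,"dy":-19,"dz":13},{"dx":25,"dy":-19,"dz":13},{"dx":25,"dy":-19,"dz":13},{"az":6.2},{"az":6.2},{"az":6.2},{"az":6.2},{"dz":0},{"dz":0}]' 1 60; python3 plan.py supply 27
```

```text
[ 437.8 -327.2    0.9]
shift [ 251.5 -189.7  222.8] rows>= 9.6 az 24.88 rows>= 3.6 tilt deg 0.02 t 0.4 q6 -0.04 w 1.0 F [ 0.5 -0.  -0.5] grip 0.0invalid input
```

```bash
python3 -m jog --help 2>&1 | head; python3 -m jog '[{"dx":0,"dy":0,"dz":0,"ax":0,"ay":0,"az":0}]'; echo; python3 -m jog '[{"dz":0}]'; echo; python3 -m jog '[{"dx":0,"dy":0,"dz":0,"ax":0,"ay":0,"az":0}]' 1 60
```

```text
invalid input: not JSON, or not a number
time: 0.48
tool_pos: [0.2941, -0.6076, 0.4047]
tcp_rot: [-3.062, -0.702, 0.0]
wrist_force: [0.6, -0.1, -0.3]
width: 0.993
grip_force: 0.0


time: 0.57
tool_pos: [0.2941, -0.6076, 0.4047]
tcp_rot: [3.062, 0.702, 0.0]
wrist_force: [0.2, 0.7, -0.9]
width: 1.0
grip_force: 0.0invalid input
```

```bash
python3 -m jog '[{"dz":0}]' 2>&1; echo; python3 -m jog '[{"dx":25,"dy":-19,"dz":13,"ax":0,"ay":0,"az":0},{"dx":25,"dy":-19,"dz":13,"ax":0,"ay":0,"az":0},{"dx":25,"dy":-19,"dz":13,"ax":0,"ay":0,"az":0},{"dx":25,"dy":-19,"dz":13,"ax":0,"ay":0,"az":0},{"dx":25,"dy":-19,"dz":13,"ax":0,"ay":0,"az":0},{"dx":25,"dy":-19,"dz":13,"ax":0,"ay":0,"az":0},{"dx":25,"dy":-19,"dz":13,"ax":0,"ay":0,"az":0},{"dx":25,"dy":-19,"dz":13,"ax":0,"ay":0,"az":0},{"dx":25,"dy":-19,"dz":13,"ax":0,"ay":0,"az":0},{"dx":25,"dy":-19,"dz":13,"ax":0,"ay":0,"az":0},{"dx":0,"dy":0,"dz":0,"ax":0,"ay":0,"az":6.2},{"dx":0,"dy":0,"dz":0,"ax":0,"ay":0,"az":6.2},{"dx":0,"dy":0,"dz":0,"ax":0,"ay":0,"az":6.2},{"dx":0,"dy":0,"dz":0,"ax":0,"ay":0,"az":6.2},{"dx":0,"dy":0,"dz":0,"ax":0,"ay":0,"az":0},{"dx":0,"dy":0,"dz":0,"ax":0,"ay":0,"az":0}]' 1 60 2>&1; python3 plan.py supply 27
```

```text
invalid input

time: 1.9
tool_pos: [0.4364, -0.3276, 0.2749]
tcp_rot: [3.141, 0.033, 0.0]
wrist_force: [0.7, -0.5, 0.6]
width: 1.001
grip_force: 0.0
[ 437.8 -327.2    0.9]
shift [ 1.3 -0.5 93.2] rows>= 2.3 az 0.26 rows>= 0.0 tilt deg 0.02 t 1.9 q6 0.86 w 1.001 F [ 0.7 -0.5  0.6] grip 0.0
```

```bash
python3 -m jog '[{"dx":1.3,"dy":-0.5,"dz":19,"ax":0,"ay":0,"az":0.3},{"dx":0,"dy":0,"dz":19,"ax":0,"ay":0,"az":0},{"dx":0,"dy":0,"dz":19,"ax":0,"ay":0,"az":0},{"dx":0,"dy":0,"dz":19,"ax":0,"ay":0,"az":0},{"dx":0,"dy":0,"dz":12,"ax":0,"ay":0,"az":0},{"dx":0,"dy":0,"dz":5,"ax":0,"ay":0,"az":0},{"dx":0,"dy":0,"dz":0,"ax":0,"ay":0,"az":0}]' 1 60 2>&1; python3 -m jog '[{"dx":0,"dy":0,"dz":0,"ax":0,"ay":0,"az":0},{"dx":0,"dy":0,"dz":0,"ax":0,"ay":0,"az":0},{"dx":0,"dy":0,"dz":0,"ax":0,"ay":0,"az":0},{"dx":0,"dy":0,"dz":0,"ax":0,"ay":0,"az":0},{"dx":0,"dy":0,"dz":0,"ax":0,"ay":0,"az":0},{"dx":0,"dy":0,"dz":0,"ax":0,"ay":0,"az":0}]' 0 60 2>&1;  python3 plan.py supply 27
```

```text
time: 2.48
tool_pos: [0.4371, -0.3268, 0.1804]
tcp_rot: [-3.14, -0.021, 0.003]
wrist_force: [-0.4, 0.5, -0.1]
width: 0.999
grip_force: 0.0
time: 2.98
tool_pos: [0.4383, -0.3276, 0.1833]
tcp_rot: [3.14, 0.02, 0.003]
wrist_force: [-0.7, 1.4, 7.1]
width: 0.694
grip_force: 68.7
[ 437.8 -327.2    0.9]
shift [-0.5 -0.4  1.6] rows>= 0.0 az -0.2 rows>= 0.0 tilt deg 0.15 t 2.98 q6 0.87 w 0.694 F [-0.7  1.4  7.1] grip 68.7
```

```bash
python3 -m jog '[{"dx":0,"dy":0,"dz":-5,"ax":0,"ay":0,"az":0},{"dx":0,"dy":0,"dz":-10,"ax":0,"ay":0,"az":0},{"dx":0,"dy":0,"dz":-20,"ax":0,"ay":0,"az":0},{"dx":0,"dy":0,"dz":-20,"ax":0,"ay":0,"az":0},{"dx":0,"dy":0,"dz":-5,"ax":0,"ay":0,"az":0},{"dx":0,"dy":0,"dz":0,"ax":0,"ay":0,"az":0},{"dx":0,"dy":0,"dz":0,"ax":0,"ay":0,"az":0}]' 2>&1;  python3 plan.py blue 84
```

```text
time: 3.57
tool_pos: [0.4372, -0.3268, 0.2413]
tcp_rot: [-3.141, -0.02, 0.001]
wrist_force: [-1.5, -0.2, -8.0]
width: 0.694
grip_force: 67.5
[439.  -97.6   4. ]
shift [   4.7 -229.2    2.6] rows>= 5.7 az -3.31 rows>= 0.5 tilt deg 0.03 t 3.57 q6 0.87 w 0.694 F [-1.5 -0.2 -8. ] grip 67.5
```

```bash
python3 -m jog '[{"dx":0,"dy":-10,"dz":0,"ax":0,"ay":0,"az":0},{"dx":0.7,"dy":-20,"dz":0,"ax":0,"ay":0,"az":0},{"dx":0.5,"dy":-25,"dz":0,"ax":0,"ay":0,"az":0},{"dx":0.5,"dy":-25,"dz":0,"ax":0,"ay":0,"az":0},{"dx":0.5,"dy":-25,"dz":0,"ax":0,"ay":0,"az":0},{"dx":0.5,"dy":-25,"dz":0,"ax":0,"ay":0,"az":0},{"dx":0.5,"dy":-25,"dz":0,"ax":0,"ay":0,"az":0},{"dx":0.5,"dy":-25,"dz":0,"ax":0,"ay":0,"az":0},{"dx":0.5,"dy":-25,"dz":0,"ax":0,"ay":0,"az":0},{"dx":0.5,"dy":-17,"dz":0,"ax":0,"ay":0,"az":0},{"dx":0,"dy":-7,"dz":0,"ax":0,"ay":0,"az":0},{"dx":0,"dy":0,"dz":0,"ax":0,"ay":0,"az":-1.6},{"dx":0,"dy":0,"dz":0,"ax":0,"ay":0,"az":-1.6},{"dx":0,"dy":0,"dz":0,"ax":0,"ay":0,"az":0},{"dx":0,"dy":0,"dz":0,"ax":0,"ay":0,"az":0}]' 2>&1;  python3 plan.py blue 84
python3 - <<'E'
from fit import *
import json
P=json.load(open("P.json")); cs=cams()
z=bot.read_state()["tool_pos"][2]-.1825
r,_=fit(cs[1:],"supply",[P["blue"][0],P["blue"][1],P["blue"][2]],z0=z,r=.01,ra=.08)
print(np.round([r[0]*1000,r[1]*1000,np.degrees(r[2])],1),z)
draw(cs[1],[(S["supply"],r,z)],"pics/side2.png",(280,80,520,260),3)
E
```

```text
time: 4.82
tool_pos: [0.4388, -0.0979, 0.2408]
tcp_rot: [-3.139, -0.107, 0.003]
wrist_force: [0.1, 0.2, -6.4]
width: 0.694
grip_force: 67.5
[439.  -97.6   4. ]
shift [ 0.2 -0.2  2.1] rows>= 0.1 az -0.15 rows>= 0.0 tilt deg 0.1 t 4.82 q6 1.23 w 0.694 F [ 0.1  0.2 -6.4] grip 67.5
[438.2 -94.3   4.6] 0.058647674059175564
```

View pics/side2.png

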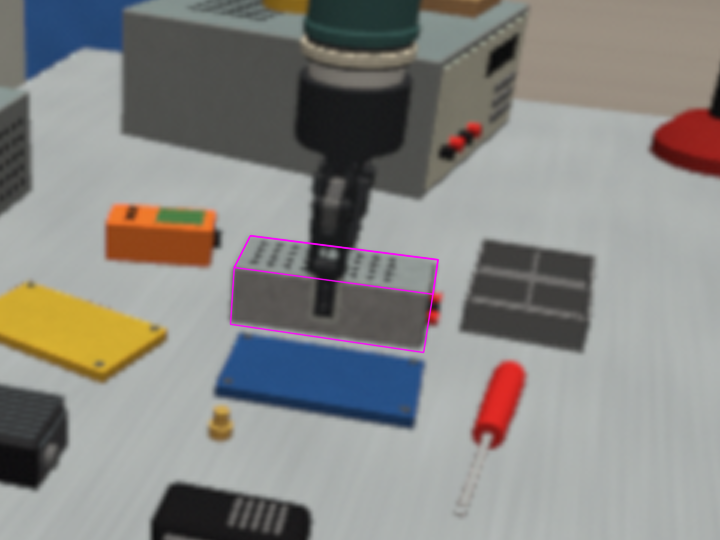

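The held supply is level over the stand, spanning (235,240) to (435,350) in the crop. I'm lowering it gently.

```bash
python3 -m jog '[{"dx":0,"dy":0,"dz":8,"ax":0,"ay":0,"az":0},{"dx":0,"dy":0,"dz":12,"ax":0,"ay":0,"az":0},{"dx":0,"dy":0,"dz":12,"ax":0,"ay":0,"az":0},{"dx":0,"dy":0,"dz":6,"ax":0,"ay":0,"az":0},{"dx":0,"dy":0,"dz":2,"ax":0,"ay":0,"az":0},{"dx":0,"dy":0,"dz":1,"ax":0,"ay":0,"az":0},{"dx":0,"dy":0,"dz":1,"ax":0,"ay":0,"az":0},{"dx":0,"dy":0,"dz":0,"ax":0,"ay":0,"az":0},{"dx":0,"dy":0,"dz":0,"ax":0,"ay":0,"az":0}]' 2>&1; for i in 1 2 3 ; do python3 -m jog '[{"dx":0,"dy":0,"dz":0.5,"ax":0,"ay":0,"az":0},{"dx":0,"dy":0,"dz":0.5,"ax":0,"ay":0,"az":0}]' | egrep 'pos|wrist'; done
```

```text
time: 5.67
tool_pos: [0.4398, -0.0982, 0.2002]
tcp_rot: [3.139, 0.108, 0.002]
wrist_force: [1.2, 0.0, -7.0]
width: 0.695
grip_force: 67.4
tool_pos: [0.4397, -0.0981, 0.1991]
wrist_force: [-0.6, 0.8, -7.4]
tool_pos: [0.4395, -0.0981, 0.1978]
wrist_force: [-0.2, -0.3, -7.5]
tool_pos: [0.4394, -0.0981, 0.1967]
wrist_force: [0.1, -0.4, -6.7]
```

```bash
for i in 1 2 3 4; do python3 -m jog '[{"dx":0,"dy":0,"dz":0.4,"ax":0,"ay":0,"az":0},{"dx":0,"dy":0,"dz":0.4,"ax":0,"ay":0,"az":0}]' | egrep 'pos|wrist'; done
```

```text
tool_pos: [0.4394, -0.098, 0.1958]
wrist_force: [0.6, 0.9, -7.2]
tool_pos: [0.4394, -0.0981, 0.1953]
wrist_force: [-2.8, 1.6, 0.5]
tool_pos: [0.4395, -0.0981, 0.1953]
wrist_force: [-6.9, 2.3, 10.1]
tool_pos: [0.4395, -0.0981, 0.1952]
wrist_force: [-10.6, 3.4, 18.1]
```

```bash
python3 -m jog '[{"dx":0,"dy":0,"dz":-1,"ax":0,"ay":0,"az":0},{"dx":0,"dy":0,"dz":0,"ax":0,"ay":0,"az":0}]' | egrep 'pos|wrist'; python3 -m jog '[{"dx":0,"dy":0,"dz":0,"ax":0,"ay":0,"az":0},{"dx":0,"dy":0,"dz":0,"ax":0,"ay":0,"az":0},{"dx":0,"dy":0,"dz":0,"ax":0,"ay":0,"az":0},{"dx":0,"dy":0,"dz":0,"ax":0,"ay":0,"az":0},{"dx":0,"dy":0,"dz":0,"ax":0,"ay":0,"az":0},{"dx":0,"dy":0,"dz":-10,"ax":0,"ay":0,"az":0},{"dx":0,"dy":0,"dz":-20,"ax":0,"ay":0,"az":0},{"dx":0,"dy":0,"dz":-40,"ax":0,"ay":0,"az":0},{"dx":0,"dy":0,"dz":-40,"ax":0,"ay":0,"az":0},{"dx":0,"dy":0,"dz":0,"ax":0,"ay":0,"az":0}]' 1;  python3 plan.py radio 90
```

```text
tool_pos: [0.4398, -0.0981, 0.1953]
wrist_force: [-3.5, 1.2, 2.7]
time: 7.83
tool_pos: [0.4429, -0.099, 0.3133]
tcp_rot: [3.135, 0.108, 0.022]
wrist_force: [2.1, 0.1, 1.6]
width: 0.998
grip_force: 0.0
[646.9  85.4   3.3]
shift [ 215.2 -170.4   70.8] rows>= 7.1 az 0.61 rows>= 0.1 tilt deg 0.86 t 7.83 q6 1.23 w 0.998 F [2.1 0.1 1.6] grip 0.0
```

```bash
python3 -m jog '[{"dx":12,"dy":-10,"dz":0,"ax":0,"ay":0,"az":0},{"dx":25,"dy":-20,"dz":0,"ax":0,"ay":0,"az":0},{"dx":25,"dy":-20,"dz":0,"ax":0,"ay":0,"az":0},{"dx":25,"dy":-20,"dz":0,"ax":0,"ay":0,"az":0},{"dx":25,"dy":-20,"dz":0,"ax":0,"ay":0,"az":0},{"dx":25,"dy":-20,"dz":0,"ax":0,"ay":0,"az":0},{"dx":25,"dy":-20,"dz":10,"ax":0,"ay":0,"az":0},{"dx":25,"dy":-20,"dz":20,"ax":0,"ay":0,"az":0},{"dx":25,"dy":-20,"dz":20,"ax":0,"ay":0,"az":0},{"dx":3,"dy":0,"dz":20,"ax":0,"ay":0,"az":0.6},{"dx":0,"dy":0,"dz":0,"ax":0,"ay":0,"az":0},{"dx":0,"dy":0,"dz":0,"ax":0,"ay":0,"az":0},{"dx":0,"dy":0,"dz":0,"ax":0,"ay":0,"az":0}]' 1|head -1;  python3 plan.py radio 26
python3 - <<'E'
from fit import *
import json
P=json.load(open("P.json")); cs=cams()
for c_ in (cs,cs[:1],cs[1:]):
  r,_=fit(c_,"supply",[P["blue"][0],P["blue"][1],P["blue"][2]],z0=.012,r=.01,ra=.08)
  print(np.round([r[0]*1000,r[1]*1000,np.degrees(r[2])],1))
draw(cs[0],[(S["supply"],r,.012),(S["blue"],P["blue"],0)],"pics/top3.png",(250,100,450,300),3)
E
```

```text
time: 8.92
[646.9  85.4   3.3]
shift [ 4.8  0.8 54.6] rows>= 1.4 az -0.0 rows>= 0.0 tilt deg 0.01 t 8.92 q6 1.61 w 1.004 F [ 1.1 -0.5  0.7] grip 0.0
[440.8 -98.    4.4]
[441.2 -98.3   4.4]
[438.2 -95.6   5.8]
```

View pics/top3.png

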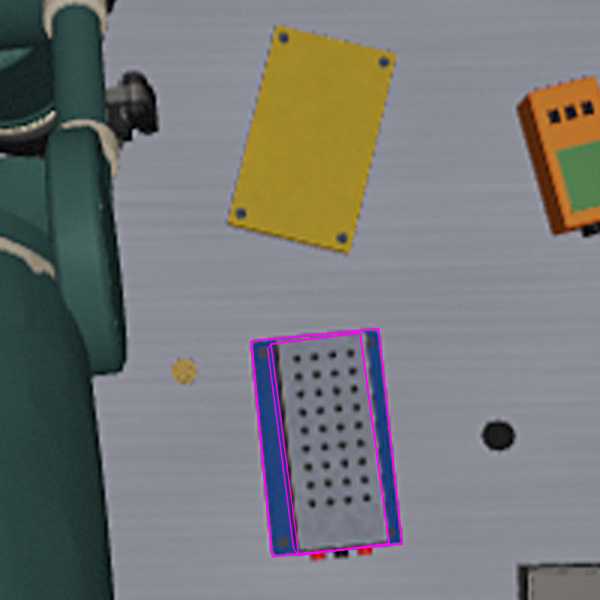

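The supply sits centred on the stand (x 440.5, y -98, yaw 4.3°). Next is the radio.

```bash
python3 -m jog '[{"dx":4.8,"dy":0.8,"dz":10,"ax":0,"ay":0,"az":0},{"dx":0,"dy":0,"dz":15,"ax":0,"ay":0,"az":0},{"dx":0,"dy":0,"dz":15,"ax":0,"ay":0,"az":0},{"dx":0,"dy":0,"dz":10,"ax":0,"ay":0,"az":0},{"dx":0,"dy":0,"dz":4,"ax":0,"ay":0,"az":0},{"dx":0,"dy":0,"dz":0,"ax":0,"ay":0,"az":0},{"dx":0,"dy":0,"dz":0,"ax":0,"ay":0,"az":0}]' 1 60 2>&1; python3 plan.py radio 26; python3 -m jog '[{"dx":0,"dy":0,"dz":0,"ax":0,"ay":0,"az":0},{"dx":0,"dy":0,"dz":0,"ax":0,"ay":0,"az":0},{"dx":0,"dy":0,"dz":0,"ax":0,"ay":0,"az":0},{"dx":0,"dy":0,"dz":0,"ax":0,"ay":0,"az":0},{"dx":0,"dy":0,"dz":0,"ax":0,"ay":0,"az":0},{"dx":0,"dy":0,"dz":0,"ax":0,"ay":0,"az":0}]' 0 60 2>&1;  python3 plan.py radio 26
```

```text
time: 9.6
tool_pos: [0.6473, 0.0856, 0.1807]
tcp_rot: [-3.14, -0.091, -0.0]
wrist_force: [-0.1, 0.1, 0.8]
width: 0.997
grip_force: 0.0
[646.9  85.4   3.3]
shift [-0.3  0.1 -0. ] rows>= 0.0 az -0.01 rows>= 0.0 tilt deg 0.01 t 9.6 q6 1.61 w 0.997 F [-0.1  0.1  0.8] grip 0.0
time: 10.1
tool_pos: [0.6479, 0.0859, 0.1819]
tcp_rot: [-3.14, -0.091, -0.004]
wrist_force: [-1.2, 0.6, 5.3]
width: 0.671
grip_force: 67.6
[646.9  85.4   3.3]
shift [-1.   0.4  1.2] rows>= 0.0 az -0.0 rows>= 0.0 tilt deg 0.14 t 10.1 q6 1.61 w 0.671 F [-1.2  0.6  5.3] grip 67.6
```

```bash
python3 -m jog '[{"dx":0,"dy":0,"dz":-5,"ax":0,"ay":0,"az":0},{"dx":0,"dy":0,"dz":-15,"ax":0,"ay":0,"az":0},{"dx":0,"dy":0,"dz":-20,"ax":0,"ay":0,"az":0},{"dx":0,"dy":0,"dz":-20,"ax":0,"ay":0,"az":0},{"dx":0,"dy":0,"dz":-20,"ax":0,"ay":0,"az":0},{"dx":0,"dy":0,"dz":-15,"ax":0,"ay":0,"az":0},{"dx":0,"dy":0,"dz":-5,"ax":0,"ay":0,"az":0},{"dx":0,"dy":0,"dz":0,"ax":0,"ay":0,"az":0},{"dx":0,"dy":0,"dz":0,"ax":0,"ay":0,"az":0}]' 2>&1;  python3 plan.py 440.3,-98,4.2 126
```

```text
time: 10.85
tool_pos: [0.6465, 0.0857, 0.2798]
tcp_rot: [3.14, 0.091, -0.002]
wrist_force: [-0.7, -0.2, -5.9]
width: 0.67
grip_force: 66.6
[440.3 -98.    4.2]
shift [-216.5  171.4   -0.6] rows>= 6.9 az -0.87 rows>= 0.1 tilt deg 0.08 t 10.85 q6 1.61 w 0.67 F [-0.7 -0.2 -5.9] grip 66.6
```

```bash
python3 -m jog '[{"dx":-8,"dy":6,"dz":0,"ax":0,"ay":0,"az":0},{"dx":-16,"dy":13,"dz":0,"ax":0,"ay":0,"az":0},{"dx":-24,"dy":19,"dz":0,"ax":0,"ay":0,"az":0},{"dx":-24,"dy":19,"dz":0,"ax":0,"ay":0,"az":0},{"dx":-24,"dy":19,"dz":0,"ax":0,"ay":0,"az":0},{"dx":-24,"dy":19,"dz":0,"ax":0,"ay":0,"az":0},{"dx":-24,"dy":19,"dz":0,"ax":0,"ay":0,"az":0},{"dx":-24,"dy":19,"dz":0,"ax":0,"ay":0,"az":0},{"dx":-24,"dy":19,"dz":0,"ax":0,"ay":0,"az":0},{"dx":-16,"dy":13,"dz":0,"ax":0,"ay":0,"az":0},{"dx":-8,"dy":6,"dz":0,"ax":0,"ay":0,"az":-0.8},{"dx":0,"dy":0,"dz":0,"ax":0,"ay":0,"az":0},{"dx":0,"dy":0,"dz":0,"ax":0,"ay":0,"az":0},{"dx":0,"dy":0,"dz":0,"ax":0,"ay":0,"az":0}]' 2>&1;  python3 plan.py 440.3,-98,4.2 126;  python3 - <<'E'
from fit import *
cs=cams()
z=bot.read_state()["tool_pos"][2]-.1815
r,_=fit(cs[1:],"radio",[.4403,-.098,np.radians(4.2)],z0=z,r=.01,ra=.08)
print(np.round([r[0]*1000,r[1]*1000,np.degrees(r[2])],1),z)
E
```

```text
time: 12.02
tool_pos: [0.4411, -0.0974, 0.2799]
tcp_rot: [-3.139, -0.112, 0.001]
wrist_force: [-0.0, -0.4, -5.6]
width: 0.669
grip_force: 66.5
[440.3 -98.    4.2]
shift [-0.9  0.6 -0.8] rows>= 0.0 az -0.11 rows>= 0.0 tilt deg 0.04 t 12.02 q6 1.23 w 0.669 F [-0.  -0.4 -5.6] grip 66.5
[441.8 -94.5   4.4] 0.09877057280209756
```

```bash
python3 -m jog '[{"dx":-0.9,"dy":0.6,"dz":6,"ax":0,"ay":0,"az":0},{"dx":0,"dy":0,"dz":10,"ax":0,"ay":0,"az":0},{"dx":0,"dy":0,"dz":10,"ax":0,"ay":0,"az":0},{"dx":0,"dy":0,"dz":6,"ax":0,"ay":0,"az":0},{"dx":0,"dy":0,"dz":2,"ax":0,"ay":0,"az":0},{"dx":0,"dy":0,"dz":1,"ax":0,"ay":0,"az":0},{"dx":0,"dy":0,"dz":0,"ax":0,"ay":0,"az":0},{"dx":0,"dy":0,"dz":0,"ax":0,"ay":0,"az":0},{"dx":0,"dy":0,"dz":0,"ax":0,"ay":0,"az":0}]' |egrep 'pos|wrist'; for i in 1 2 3 4 5; do python3 -m jog '[{"dx":0,"dy":0,"dz":0.4,"ax":0,"ay":0,"az":0},{"dx":0,"dy":0,"dz":0.4,"ax":0,"ay":0,"az":0}]' | egrep 'pos|wrist'; done
```

```text
tool_pos: [0.4409, -0.0983, 0.246]
wrist_force: [0.9, 1.2, -5.3]
tool_pos: [0.4408, -0.0983, 0.2451]
wrist_force: [-0.4, -0.5, -6.7]
tool_pos: [0.4406, -0.0982, 0.244]
wrist_force: [-1.2, 1.4, -5.9]
tool_pos: [0.4405, -0.0982, 0.2431]
wrist_force: [-0.2, -0.6, -6.3]
tool_pos: [0.4405, -0.0982, 0.2422]
wrist_force: [-0.2, -0.3, -5.2]
tool_pos: [0.4405, -0.0982, 0.2414]
wrist_force: [0.2, -0.2, -5.5]
```

```bash
for i in 1 2 3 4; do python3 -m jog '[{"dx":0,"dy":0,"dz":0.4,"ax":0,"ay":0,"az":0},{"dx":0,"dy":0,"dz":0.3,"ax":0,"ay":0,"az":0}]' | egrep 'pos|wrist'; done
```

```text
tool_pos: [0.4405, -0.0982, 0.2407]
wrist_force: [-0.0, -0.0, -4.7]
tool_pos: [0.4405, -0.0982, 0.24]
wrist_force: [0.1, 0.1, -5.1]
tool_pos: [0.4406, -0.0982, 0.2399]
wrist_force: [-3.5, 0.2, 3.2]
tool_pos: [0.4406, -0.0982, 0.2399]
wrist_force: [-7.2, 0.9, 10.1]
```

```bash
python3 -m jog '[{"dx":0,"dy":0,"dz":-0.6,"ax":0,"ay":0,"az":0},{"dx":0,"dy":0,"dz":0,"ax":0,"ay":0,"az":0}]' | egrep 'pos|wrist'; python3 -m jog '[{"dx":0,"dy":0,"dz":0,"ax":0,"ay":0,"az":0},{"dx":0,"dy":0,"dz":0,"ax":0,"ay":0,"az":0},{"dx":0,"dy":0,"dz":0,"ax":0,"ay":0,"az":0},{"dx":0,"dy":0,"dz":0,"ax":0,"ay":0,"az":0},{"dx":0,"dy":0,"dz":0,"ax":0,"ay":0,"az":0},{"dx":0,"dy":0,"dz":-10,"ax":0,"ay":0,"az":0},{"dx":0,"dy":0,"dz":-20,"ax":0,"ay":0,"az":0},{"dx":0,"dy":0,"dz":-30,"ax":0,"ay":0,"az":0},{"dx":0,"dy":0,"dz":-20,"ax":0,"ay":0,"az":0},{"dx":0,"dy":0,"dz":0,"ax":0,"ay":0,"az":0},{"dx":0,"dy":0,"dz":0,"ax":0,"ay":0,"az":0}]' 1;  python3 plan.py filter 80
```

```text
tool_pos: [0.4407, -0.0982, 0.2399]
wrist_force: [-3.4, 0.5, 2.8]
time: 15.45
tool_pos: [0.4413, -0.0984, 0.3214]
tcp_rot: [3.138, 0.113, 0.007]
wrist_force: [-0.1, 0.4, 0.0]
width: 0.998
grip_force: 0.0
[624.8 284.8   6.7]
shift [ 210.3 -369.    87.1] rows>= 10.8 az -2.56 rows>= 0.4 tilt deg 0.25 t 15.45 q6 1.22 w 0.998 F [-0.1  0.4  0. ] grip 0.0
```

```bash
python3 -m jog '[{"dx":10,"dy":-16,"dz":0,"ax":0,"ay":0,"az":0},{"dx":15,"dy":-26,"dz":0,"ax":0,"ay":0,"az":0},{"dx":15,"dy":-26,"dz":0,"ax":0,"ay":0,"az":0},{"dx":15,"dy":-26,"dz":0,"ax":0,"ay":0,"az":0},{"dx":15,"dy":-26,"dz":0,"ax":0,"ay":0,"az":0},{"dx":15,"dy":-26,"dz":0,"ax":0,"ay":0,"az":0},{"dx":15,"dy":-26,"dz":0,"ax":0,"ay":0,"az":0},{"dx":15,"dy":-26,"dz":0,"ax":0,"ay":0,"az":0},{"dx":15,"dy":-26,"dz":0,"ax":0,"ay":0,"az":0},{"dx":15,"dy":-26,"dz":0,"ax":0,"ay":0,"az":0},{"dx":15,"dy":-26,"dz":0,"ax":0,"ay":0,"az":0},{"dx":15,"dy":-26,"dz":12,"ax":0,"ay":0,"az":0},{"dx":15,"dy":-26,"dz":15,"ax":0,"ay":0,"az":0},{"dx":15,"dy":-26,"dz":15,"ax":0,"ay":0,"az":0},{"dx":5,"dy":-15,"dz":15,"ax":0,"ay":0,"az":0},{"dx":0,"dy":0,"dz":15,"ax":0,"ay":0,"az":-1.3},{"dx":0,"dy":0,"dz":15,"ax":0,"ay":0,"az":-1.3},{"dx":0,"dy":0,"dz":0,"ax":0,"ay":0,"az":0},{"dx":0,"dy":0,"dz":0,"ax":0,"ay":0,"az":0},{"dx":0,"dy":0,"dz":0,"ax":0,"ay":0,"az":0}]' 1|head -1;  python3 plan.py filter 24
python3 - <<'E'
from fit import *
cs=cams()
for c_ in (cs,cs[:1],cs[1:]):
  r,_=fit(c_,"radio",[.4405,-.098,np.radians(4.2)],z0=.058,r=.01,ra=.08)
  print(np.round([r[0]*1000,r[1]*1000,np.degrees(r[2])],1))
  if len(c_)==2: R=r
a=(.4405,-.098,np.radians(4.3))
im=[]
for c,b in((cs[0],(300,190,420,310)),(cs[1],(330,110,450,230))):
    draw(c,[(S["radio"],R,.058),(S["supply"],a,.012)],"pics/tmp.png",b,3); im.append(cv2.imread("pics/tmp.png"))
cv2.imwrite("pics/st4.png",np.hstack(im))
E
```

```text
time: 17.12
[624.8 284.8   6.7]
shift [ 1.6 -0.7 53.7] rows>= 1.3 az -0.03 rows>= 0.0 tilt deg 0.03 t 17.12 q6 1.85 w 0.999 F [0.4 0.7 0.6] grip 0.0
[441.7 -99.1   3.9]
[ 441.6 -100.1    4.5]
[441.6 -97.3   4.5]
```

View pics/st4.png

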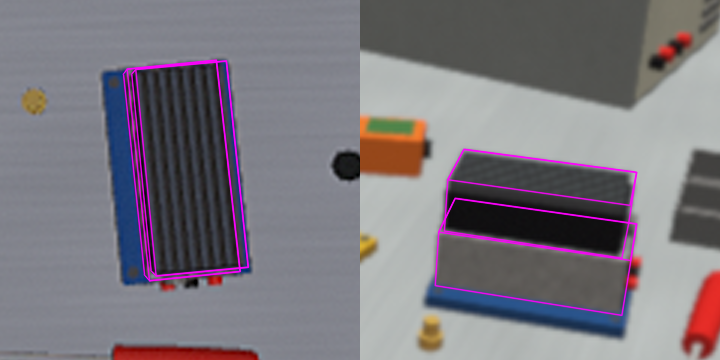

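The radio sits centred on the supply, aligned in both views: top-view crop (135,65) to (240,275). Next is the filter.

```bash
python3 -m jog '[{"dx":1.6,"dy":-0.7,"dz":10,"ax":0,"ay":0,"az":0},{"dx":0,"dy":0,"dz":15,"ax":0,"ay":0,"az":0},{"dx":0,"dy":0,"dz":15,"ax":0,"ay":0,"az":0},{"dx":0,"dy":0,"dz":10,"ax":0,"ay":0,"az":0},{"dx":0,"dy":0,"dz":4,"ax":0,"ay":0,"az":0},{"dx":0,"dy":0,"dz":0,"ax":0,"ay":0,"az":0},{"dx":0,"dy":0,"dz":0,"ax":0,"ay":0,"az":0}]' 1 60 >/dev/null; python3 plan.py filter 24; python3 -m jog '[{"dx":0,"dy":0,"dz":0,"ax":0,"ay":0,"az":0},{"dx":0,"dy":0,"dz":0,"ax":0,"ay":0,"az":0},{"dx":0,"dy":0,"dz":0,"ax":0,"ay":0,"az":0},{"dx":0,"dy":0,"dz":0,"ax":0,"ay":0,"az":0},{"dx":0,"dy":0,"dz":0,"ax":0,"ay":0,"az":0},{"dx":0,"dy":0,"dz":0,"ax":0,"ay":0,"az":0},{"dx":0,"dy":0,"dz":0,"ax":0,"ay":0,"az":0}]' 0 50 2>&1;  python3 -m jog '[{"dx":0,"dy":0,"dz":-5,"ax":0,"ay":0,"az":0},{"dx":0,"dy":0,"dz":-15,"ax":0,"ay":0,"az":0},{"dx":0,"dy":0,"dz":-20,"ax":0,"ay":0,"az":0},{"dx":0,"dy":0,"dz":-20,"ax":0,"ay":0,"az":0},{"dx":0,"dy":0,"dz":-20,"ax":0,"ay":0,"az":0},{"dx":0,"dy":0,"dz":-20,"ax":0,"ay":0,"az":0},{"dx":0,"dy":0,"dz":-20,"ax":0,"ay":0,"az":0},{"dx":0,"dy":0,"dz":-15,"ax":0,"ay":0,"az":0},{"dx":0,"dy":0,"dz":-5,"ax":0,"ay":0,"az":0},{"dx":0,"dy":0,"dz":0,"ax":0,"ay":0,"az":0},{"dx":0,"dy":0,"dz":0,"ax":0,"ay":0,"az":0}]' 2>&1;  python3 plan.py 441.3,-98.5,4.3 164
```

```text
[624.8 284.8   6.7]
shift [ 0.   1.1 -1.4] rows>= 0.0 az 0.04 rows>= 0.0 tilt deg 0.09 t 17.8 q6 1.85 w 1.0 F [ 0.8 -0.2  0.2] grip 0.0
time: 18.38
tool_pos: [0.6256, 0.286, 0.1796]
tcp_rot: [-3.136, -0.184, -0.003]
wrist_force: [0.6, -1.1, 6.2]
width: 0.62
grip_force: 56.6
time: 19.3
tool_pos: [0.6245, 0.2858, 0.3176]
tcp_rot: [3.136, 0.184, -0.002]
wrist_force: [-0.1, -0.7, -4.4]
width: 0.624
grip_force: 55.6
[441.3 -98.5   4.3]
shift [-227.   360.1   -0.8] rows>= 10.6 az 2.43 rows>= 0.3 tilt deg 0.07 t 19.3 q6 1.85 w 0.624 F [-0.1 -0.7 -4.4] grip 55.6
```

```bash
python3 -m jog '[{"dx":-6,"dy":10,"dz":0,"ax":0,"ay":0,"az":0},{"dx":-11,"dy":18,"dz":0,"ax":0,"ay":0,"az":0},{"dx":-16,"dy":25.5,"dz":0,"ax":0,"ay":0,"az":0},{"dx":-16,"dy":25.5,"dz":0,"ax":0,"ay":0,"az":0},{"dx":-16,"dy":25.5,"dz":0,"ax":0,"ay":0,"az":0},{"dx":-16,"dy":25.5,"dz":0,"ax":0,"ay":0,"az":0},{"dx":-16,"dy":25.5,"dz":0,"ax":0,"ay":0,"az":0},{"dx":-16,"dy":25.5,"dz":0,"ax":0,"ay":0,"az":0},{"dx":-16,"dy":25.5,"dz":0,"ax":0,"ay":0,"az":0},{"dx":-16,"dy":25.5,"dz":0,"ax":0,"ay":0,"az":0},{"dx":-16,"dy":25.5,"dz":0,"ax":0,"ay":0,"az":0},{"dx":-16,"dy":25.5,"dz":0,"ax":0,"ay":0,"az":0},{"dx":-16,"dy":25.5,"dz":0,"ax":0,"ay":0,"az":0},{"dx":-16,"dy":25.5,"dz":0,"ax":0,"ay":0,"az":0},{"dx":-12,"dy":18,"dz":0,"ax":0,"ay":0,"az":0},{"dx":-6,"dy":8,"dz":0,"ax":0,"ay":0,"az":0},{"dx":0,"dy":0,"dz":0,"ax":0,"ay":0,"az":1.2},{"dx":0,"dy":0,"dz":0,"ax":0,"ay":0,"az":1.2},{"dx":0,"dy":0,"dz":0,"ax":0,"ay":0,"az":0},{"dx":0,"dy":0,"dz":0,"ax":0,"ay":0,"az":0}]' 2>&1; python3 -m jog '[{"dx":0,"dy":0,"dz":0,"ax":0,"ay":0,"az":0},{"dx":0,"dy":0,"dz":0,"ax":0,"ay":0,"az":0}]'>/dev/null;  python3 plan.py 441.3,-98.5,4.3 162;  python3 - <<'E'
from fit import *
cs=cams()
z=bot.read_state()["tool_pos"][2]-.1796
r,_=fit(cs[1:],"filter",[.4413,-.0985,np.radians(4.2)],z0=z,r=.01,ra=.08)
print(np.round([r[0]*1000,r[1]*1000,np.degrees(r[2])],1),z)
E
```

```text
time: 20.97
tool_pos: [0.4419, -0.0975, 0.318]
tcp_rot: [-3.139, -0.12, 0.0]
wrist_force: [0.5, -0.3, -4.5]
width: 0.627
grip_force: 55.4
[441.3 -98.5   4.3]
shift [-0.8  0.9  1.5] rows>= 0.0 az 0.11 rows>= 0.0 tilt deg 0.01 t 21.13 q6 1.22 w 0.621 F [ 0.1 -0.7 -4.7] grip 55.4
[441.2 -97.6   4.9] 0.13864990905084848
```

```bash
python3 -m jog '[{"dx":-0.6,"dy":0.8,"dz":6,"ax":0,"ay":0,"az":0},{"dx":0,"dy":0,"dz":10,"ax":0,"ay":0,"az":0},{"dx":0,"dy":0,"dz":10,"ax":0,"ay":0,"az":0},{"dx":0,"dy":0,"dz":6,"ax":0,"ay":0,"az":0},{"dx":0,"dy":0,"dz":2,"ax":0,"ay":0,"az":0},{"dx":0,"dy":0,"dz":1,"ax":0,"ay":0,"az":0},{"dx":0,"dy":0,"dz":0,"ax":0,"ay":0,"az":0},{"dx":0,"dy":0,"dz":0,"ax":0,"ay":0,"az":0},{"dx":0,"dy":0,"dz":0,"ax":0,"ay":0,"az":0}]' |egrep 'pos|wrist'; for i in 1 2 3 4; do python3 -m jog '[{"dx":0,"dy":0,"dz":0.4,"ax":0,"ay":0,"az":0},{"dx":0,"dy":0,"dz":0.4,"ax":0,"ay":0,"az":0}]' | egrep 'pos|wrist'; done
```

```text
tool_pos: [0.4415, -0.0992, 0.2838]
wrist_force: [-0.6, 0.9, -5.8]
tool_pos: [0.4413, -0.0991, 0.2829]
wrist_force: [-0.4, 0.1, -5.2]
tool_pos: [0.4412, -0.0991, 0.2818]
wrist_force: [-0.2, -0.3, -4.8]
tool_pos: [0.4411, -0.0991, 0.2809]
wrist_force: [-0.8, -0.5, -5.5]
tool_pos: [0.4411, -0.0991, 0.28]
wrist_force: [-1.0, 0.0, -5.1]
```

```bash
for i in 1 2 3; do python3 -m jog '[{"dx":0,"dy":0,"dz":0.3,"ax":0,"ay":0,"az":0},{"dx":0,"dy":0,"dz":0.3,"ax":0,"ay":0,"az":0}]' | egrep 'pos|wrist'; done
```

```text
tool_pos: [0.4411, -0.0991, 0.2795]
wrist_force: [-1.1, -0.2, -1.2]
tool_pos: [0.4412, -0.0991, 0.2795]
wrist_force: [-4.2, 1.6, 3.9]
tool_pos: [0.4412, -0.0991, 0.2795]
wrist_force: [-7.4, 2.0, 9.9]
```

```bash
python3 -m jog '[{"dx":0,"dy":0,"dz":-0.6,"ax":0,"ay":0,"az":0},{"dx":0,"dy":0,"dz":0,"ax":0,"ay":0,"az":0}]' | egrep 'pos|wrist'; python3 -m jog '[{"dx":0,"dy":0,"dz":0,"ax":0,"ay":0,"az":0},{"dx":0,"dy":0,"dz":0,"ax":0,"ay":0,"az":0},{"dx":0,"dy":0,"dz":0,"ax":0,"ay":0,"az":0},{"dx":0,"dy":0,"dz":0,"ax":0,"ay":0,"az":0},{"dx":0,"dy":0,"dz":0,"ax":0,"ay":0,"az":0},{"dx":0,"dy":0,"dz":-10,"ax":0,"ay":0,"az":0},{"dx":0,"dy":0,"dz":-20,"ax":0,"ay":0,"az":0},{"dx":0,"dy":0,"dz":-30,"ax":0,"ay":0,"az":0},{"dx":0,"dy":0,"dz":-20,"ax":0,"ay":0,"az":0},{"dx":0,"dy":0,"dz":0,"ax":0,"ay":0,"az":0},{"dx":0,"dy":0,"dz":0,"ax":0,"ay":0,"az":0}]' 1;  python3 plan.py head 80
```

```text
tool_pos: [0.4413, -0.0991, 0.2795]
wrist_force: [-3.9, 0.0, 4.5]
time: 24.23
tool_pos: [0.4418, -0.0993, 0.3612]
tcp_rot: [3.138, 0.119, 0.007]
wrist_force: [0.0, 0.4, -0.5]
width: 1.001
grip_force: 0.0
[ 634.6 -279.3   12.9]
shift [178.1 193.8 127.5] rows>= 7.3 az -8.62 rows>= 1.2 tilt deg 0.26 t 24.23 q6 1.22 w 1.001 F [ 0.   0.4 -0.5] grip 0.0
```

```bash
python3 -m jog '[{"dx":10,"dy":10,"dz":0,"ax":0,"ay":0,"az":0},{"dx":20,"dy":22,"dz":0,"ax":0,"ay":0,"az":0},{"dx":20,"dy":22,"dz":0,"ax":0,"ay":0,"az":0},{"dx":20,"dy":22,"dz":0,"ax":0,"ay":0,"az":0},{"dx":20,"dy":22,"dz":0,"ax":0,"ay":0,"az":0},{"dx":20,"dy":22,"dz":0,"ax":0,"ay":0,"az":0},{"dx":20,"dy":22,"dz":10,"ax":0,"ay":0,"az":0},{"dx":20,"dy":22,"dz":20,"ax":0,"ay":0,"az":0},{"dx":20,"dy":22,"dz":20,"ax":0,"ay":0,"az":0},{"dx":8,"dy":8,"dz":20,"ax":0,"ay":0,"az":0},{"dx":0,"dy":0,"dz":20,"ax":0,"ay":0,"az":-3},{"dx":0,"dy":0,"dz":20,"ax":0,"ay":0,"az":-3},{"dx":0,"dy":0,"dz":17,"ax":0,"ay":0,"az":-2.6},{"dx":0,"dy":0,"dz":0,"ax":0,"ay":0,"az":0},{"dx":0,"dy":0,"dz":0,"ax":0,"ay":0,"az":0},{"dx":0,"dy":0,"dz":0,"ax":0,"ay":0,"az":0}]' 1|head -1;  python3 plan.py head 25
python3 - <<'E'
from fit import *
cs=cams()
for c_ in (cs,cs[:1],cs[1:]):
  r,_=fit(c_,"filter",[.4412,-.099,np.radians(4.2)],z0=.1,r=.01,ra=.08)
  print(np.round([r[0]*1000,r[1]*1000,np.degrees(r[2])],1))
  if len(c_)==2: R=r
a=(.4412,-.0987,np.radians(4.3))
im=[]
for c,b in((cs[0],(300,190,420,310)),(cs[1],(330,90,450,210))):
    draw(c,[(S["filter"],R,.1),(S["radio"],a,.058)],"pics/tmp.png",b,3); im.append(cv2.imread("pics/tmp.png"))
cv2.imwrite("pics/st5.png",np.hstack(im))
E
```

```text
time: 25.57
[ 634.6 -279.3   12.9]
shift [ 1.2  0.5 52.3] rows>= 1.3 az -0.08 rows>= 0.0 tilt deg 0.01 t 25.57 q6 0.9 w 0.998 F [-0.  -0.3  1.1] grip 0.0
[438.9 -99.3   4.2]
[443.2 -99.3   4.3]
[439.8 -96.5   4.7]
```

View pics/st5.png

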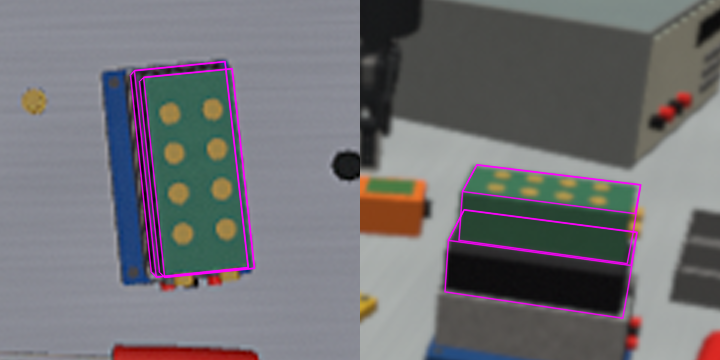

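The filter sits centred on the radio: green top from (140,78) to (250,272) in the top-view crop, level in the side view. Last is the control head.

```bash
python3 -m jog '[{"dx":1.2,"dy":0.5,"dz":10,"ax":0,"ay":0,"az":0},{"dx":0,"dy":0,"dz":14,"ax":0,"ay":0,"az":0},{"dx":0,"dy":0,"dz":14,"ax":0,"ay":0,"az":0},{"dx":0,"dy":0,"dz":10,"ax":0,"ay":0,"az":0},{"dx":0,"dy":0,"dz":4,"ax":0,"ay":0,"az":0},{"dx":0,"dy":0,"dz":0,"ax":0,"ay":0,"az":0},{"dx":0,"dy":0,"dz":0,"ax":0,"ay":0,"az":0}]' 1 40 >/dev/null; python3 plan.py head 25; python3 -m jog '[{"dx":0,"dy":0,"dz":0,"ax":0,"ay":0,"az":0},{"dx":0,"dy":0,"dz":0,"ax":0,"ay":0,"az":0},{"dx":0,"dy":0,"dz":0,"ax":0,"ay":0,"az":0},{"dx":0,"dy":0,"dz":0,"ax":0,"ay":0,"az":0},{"dx":0,"dy":0,"dz":0,"ax":0,"ay":0,"az":0},{"dx":0,"dy":0,"dz":0,"ax":0,"ay":0,"az":0},{"dx":0,"dy":0,"dz":0,"ax":0,"ay":0,"az":0}]' 0 40 2>&1;  python3 -m jog '[{"dx":0,"dy":0,"dz":-5,"ax":0,"ay":0,"az":0},{"dx":0,"dy":0,"dz":-15,"ax":0,"ay":0,"az":0},{"dx":0,"dy":0,"dz":-25,"ax":0,"ay":0,"az":0},{"dx":0,"dy":0,"dz":-25,"ax":0,"ay":0,"az":0},{"dx":0,"dy":0,"dz":-25,"ax":0,"ay":0,"az":0},{"dx":0,"dy":0,"dz":-25,"ax":0,"ay":0,"az":0},{"dx":0,"dy":0,"dz":-20,"ax":0,"ay":0,"az":0},{"dx":0,"dy":0,"dz":-20,"ax":0,"ay":0,"az":0},{"dx":0,"dy":0,"dz":-15,"ax":0,"ay":0,"az":0},{"dx":0,"dy":0,"dz":-5,"ax":0,"ay":0,"az":0},{"dx":0,"dy":0,"dz":0,"ax":0,"ay":0,"az":0},{"dx":0,"dy":0,"dz":0,"ax":0,"ay":0,"az":0}]' 2>&1;  python3 plan.py 440.5,-99,4.3 205
```

```text
[ 634.6 -279.3   12.9]
shift [ 0.3  0.2 -0.8] rows>= 0.0 az -0.02 rows>= 0.0 tilt deg 0.09 t 26.25 q6 0.89 w 0.999 F [0.  0.2 0. ] grip 0.0
time: 26.83
tool_pos: [0.635, -0.2795, 0.181]
tcp_rot: [3.121, 0.354, 0.002]
wrist_force: [-0.5, 0.0, 5.4]
width: 0.579
grip_force: 44.6
time: 27.83
tool_pos: [0.6341, -0.2792, 0.3593]
tcp_rot: [-3.121, -0.353, 0.001]
wrist_force: [0.5, 0.3, -4.4]
width: 0.576
grip_force: 43.9
[440.5 -99.    4.3]
shift [-1.484e+02 -2.189e+02 -2.000e-01] rows>= 6.6 az 8.62 rows>= 1.2 tilt deg 0.06 t 27.83 q6 0.89 w 0.576 F [ 0.5  0.3 -4.4] grip 43.9
```

```bash
python3 -m jog '[{"dx":-6,"dy":-9,"dz":0,"ax":0,"ay":0,"az":0},{"dx":-12,"dy":-18,"dz":0,"ax":0,"ay":0,"az":0},{"dx":-17,"dy":-25,"dz":0,"ax":0,"ay":0,"az":0},{"dx":-17,"dy":-25,"dz":0,"ax":0,"ay":0,"az":0},{"dx":-17,"dy":-25,"dz":0,"ax":0,"ay":0,"az":0},{"dx":-17,"dy":-25,"dz":0,"ax":0,"ay":0,"az":0},{"dx":-17,"dy":-25,"dz":0,"ax":0,"ay":0,"az":0},{"dx":-17,"dy":-25,"dz":0,"ax":0,"ay":0,"az":0},{"dx":-17,"dy":-25,"dz":0,"ax":0,"ay":0,"az":0},{"dx":-8,"dy":-12,"dz":0,"ax":0,"ay":0,"az":0},{"dx":-3.4,"dy":-5,"dz":0,"ax":0,"ay":0,"az":0},{"dx":0,"dy":0,"dz":0,"ax":0,"ay":0,"az":2.9},{"dx":0,"dy":0,"dz":0,"ax":0,"ay":0,"az":2.9},{"dx":0,"dy":0,"dz":0,"ax":0,"ay":0,"az":2.8},{"dx":0,"dy":0,"dz":0,"ax":0,"ay":0,"az":0},{"dx":0,"dy":0,"dz":0,"ax":0,"ay":0,"az":0},{"dx":0,"dy":0,"dz":0,"ax":0,"ay":0,"az":0}]' 2>&1;  python3 plan.py 440.5,-99,4.3 203;  python3 - <<'E'
from fit import *
cs=cams()
z=bot.read_state()["tool_pos"][2]-.181
for n,zz in(("head",z),("filter",.1)):
  r,_=fit(cs[1:],n,[.4405,-.099,np.radians(4.2)],z0=zz,r=.01,ra=.08)
  print(np.round([r[0]*1000,r[1]*1000,np.degrees(r[2])],1),zz)
E
```

```text
time: 29.25
tool_pos: [0.4409, -0.0992, 0.3593]
tcp_rot: [-3.139, -0.12, 0.001]
wrist_force: [-0.7, 1.0, -3.6]
width: 0.578
grip_force: 43.8
[440.5 -99.    4.3]
shift [-0.3 -0.2  1.6] rows>= 0.0 az 0.09 rows>= 0.0 tilt deg 0.05 t 29.25 q6 1.22 w 0.578 F [-0.7  1.  -3.6] grip 43.8
[442.3 -97.2   8.3] 0.1785530280541479
[439.9 -96.1   5.8] 0.1
```

```bash
python3 -m jog '[{"dx":-0.8,"dy":0,"dz":6,"ax":0,"ay":0,"az":0},{"dx":0,"dy":0,"dz":10,"ax":0,"ay":0,"az":0},{"dx":0,"dy":0,"dz":10,"ax":0,"ay":0,"az":0},{"dx":0,"dy":0,"dz":6,"ax":0,"ay":0,"az":0},{"dx":0,"dy":0,"dz":3,"ax":0,"ay":0,"az":0},{"dx":0,"dy":0,"dz":1,"ax":0,"ay":0,"az":0},{"dx":0,"dy":0,"dz":0,"ax":0,"ay":0,"az":0},{"dx":0,"dy":0,"dz":0,"ax":0,"ay":0,"az":0},{"dx":0,"dy":0,"dz":0,"ax":0,"ay":0,"az":0}]' |egrep 'pos|wrist'; for i in 1 2 3; do python3 -m jog '[{"dx":0,"dy":0,"dz":0.4,"ax":0,"ay":0,"az":0},{"dx":0,"dy":0,"dz":0.4,"ax":0,"ay":0,"az":0}]' | egrep 'pos|wrist'; done
```

```text
tool_pos: [0.4404, -0.0992, 0.3244]
wrist_force: [-0.4, 0.2, -3.8]
tool_pos: [0.4403, -0.0992, 0.3235]
wrist_force: [-0.6, 0.3, -3.6]
tool_pos: [0.4401, -0.0991, 0.3224]
wrist_force: [0.4, 0.9, -3.5]
tool_pos: [0.4401, -0.0991, 0.3215]
wrist_force: [0.1, -0.1, -2.8]
```

```bash
for i in 1 2 3 4; do python3 -m jog '[{"dx":0,"dy":0,"dz":0.4,"ax":0,"ay":0,"az":0},{"dx":0,"dy":0,"dz":0.3,"ax":0,"ay":0,"az":0}]' | egrep 'pos|wrist'; done
```

```text
tool_pos: [0.4401, -0.0991, 0.3207]
wrist_force: [-0.2, 0.0, -2.7]
tool_pos: [0.4401, -0.0991, 0.32]
wrist_force: [0.2, -0.5, -3.5]
tool_pos: [0.4401, -0.0991, 0.3193]
wrist_force: [0.3, 0.2, -3.4]
tool_pos: [0.4401, -0.0992, 0.3189]
wrist_force: [-1.7, 0.3, 0.9]
```

```bash
python3 -m jog '[{"dx":0,"dy":0,"dz":0,"ax":0,"ay":0,"az":0},{"dx":0,"dy":0,"dz":0,"ax":0,"ay":0,"az":0},{"dx":0,"dy":0,"dz":0,"ax":0,"ay":0,"az":0},{"dx":0,"dy":0,"dz":0,"ax":0,"ay":0,"az":0},{"dx":0,"dy":0,"dz":0,"ax":0,"ay":0,"az":0},{"dx":0,"dy":0,"dz":-10,"ax":0,"ay":0,"az":0},{"dx":0,"dy":0,"dz":-20,"ax":0,"ay":0,"az":0},{"dx":0,"dy":0,"dz":-30,"ax":0,"ay":0,"az":0},{"dx":0,"dy":0,"dz":-20,"ax":0,"ay":0,"az":0},{"dx":0,"dy":-10,"dz":0,"ax":0,"ay":0,"az":0},{"dx":10,"dy":-20,"dz":0,"ax":0,"ay":0,"az":0},{"dx":10,"dy":-30,"dz":0,"ax":0,"ay":0,"az":0},{"dx":10,"dy":-30,"dz":0,"ax":0,"ay":0,"az":0},{"dx":10,"dy":-30,"dz":0,"ax":0,"ay":0,"az":0},{"dx":10,"dy":-30,"dz":0,"ax":0,"ay":0,"az":0},{"dx":10,"dy":-30,"dz":0,"ax":0,"ay":0,"az":0},{"dx":10,"dy":-30,"dz":0,"ax":0,"ay":0,"az":0},{"dx":0,"dy":-20,"dz":0,"ax":0,"ay":0,"az":0},{"dx":0,"dy":0,"dz":0,"ax":0,"ay":0,"az":0},{"dx":0,"dy":0,"dz":0,"ax":0,"ay":0,"az":0}]' 1;  python3 - <<'E'
from fit import *
cs=cams()
z=dict(head=.138)
for c_ in (cs,cs[:1],cs[1:]):
  r,_=fit(c_,"head",[.4405,-.099,np.radians(4.2)],z0=.138,r=.01,ra=.08)
  print(np.round([r[0]*1000,r[1]*1000,np.degrees(r[2])],1))
  if len(c_)==2: R=r
im=[]
for c,b in((cs[0],(300,180,430,310)),(cs[1],(330,70,460,200))):
    draw(c,[(S["head"],R,.138)],"pics/tmp.png",b,3); im.append(cv2.imread("pics/tmp.png"))
cv2.imwrite("pics/st6.png",np.hstack(im))
E
```

```text
time: 32.93
tool_pos: [0.4922, 0.1365, 0.3984]
tcp_rot: [3.139, 0.123, -0.001]
wrist_force: [0.7, -0.1, -0.7]
width: 1.002
grip_force: 0.0
[440.3 -99.4   4.4]
[440.  -99.4   4.3]
[442.1 -99.4   8.1]
```

View pics/st6.png

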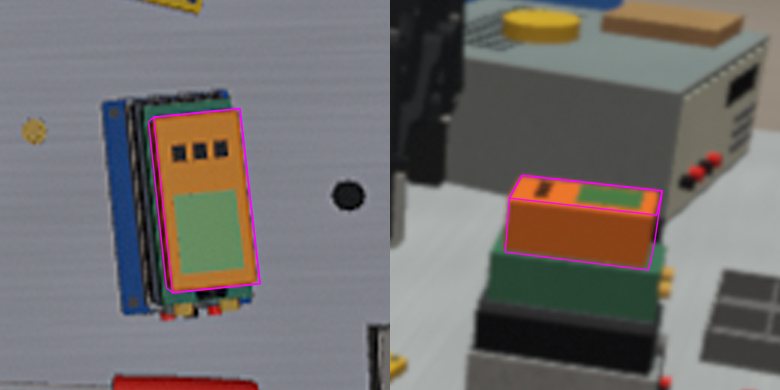

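The head lies flat and centred on the filter, with its orange top from (155,110) to (255,290) in the top-view crop. Its fit of x 440.3, y -99.4, yaw 4.4° agrees with the units below to within about 2 mm. The gripper is clear, so I'm handing the job in.

```bash
python3 -c "
from workcell import bot
print(bot.finish_job())"
```

```text
the job is handed in; nothing more can be done
None
```

The burn-in stack is built on the blue stand in the order asked (power supply, untagged radio, filter, control head), centred to about 2 mm by camera fit and lying flat; I never moved the tagged radio, the gripper is open and clear, and the job was handed in at about 33 s.

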